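# Lay out the soldering bench for a board repair

### The job

Set out the bench for a circuit-board repair (left, right and behind are as seen by the robot; behind means the side of the brown plate farther from it). Centre the board holder on the brown plate with their long sides parallel; on the bench, a finger's breadth or two clear of the plate, stand the red-lidded flux jar beside the middle of the plate's left edge and the white parts box beside the middle of its far edge, and then put the yellow tin centrally on top of the box. Stand the solder spool on the dark strip, midway between the brass-wool tip cleaner and the purple bit stand; leave everything upright and released, and do not move the small green pot or the black loupe.

Things in the scene. Friction and masses are not known exactly. Their poses are not given: they have to be found in the camera images.
- holder: Loose board holder: a silver block 44 (x) x 84 (y) x 20 mm high with two dark jaws on its ends (along y, top at 32 mm) and a green circuit board held between them (top at 27 mm; chips to 29 mm); 150 to 310 g. Grasp it across the 44 mm. Origin at the centre of the underside, z up, y along the long side.
- jar: Loose flux jar, amber with a ribbed red screw lid (kept closed), round, 44 mm diameter, 42 mm high, 60 to 120 g. Origin at the centre of the underside, z up.
- box: Loose white parts box with a closed lid and flat top, 50 x 50 x 28 mm high, 70 g. Origin at the centre of the underside, x and y square to its sides, z up.
- tin: Loose yellow round tin with a steel band, 40 mm diameter, 24 mm high, 50 g. Origin at the centre of the underside, z up.
- spool: Loose spool of solder wire standing on its flange: white flanges, silver winding, 48 mm diameter, 40 mm high, 100 to 210 g. Origin at the centre of the underside, z up.
- plate: Target, fixed: brown work plate lying on the bench, 90 (x) x 130 (y) x 6 mm thick. Origin at the centre of its underside at bench level; its x points to its far edge (away from the robot), its y to its left edge (the robot's left); turned by at most 0.2 rad. It lies on the left or the right half of the bench.
- strip: Target, fixed: dark grey strip 90 (x) x 250 (y) x 3 mm thick. On its left end (+y, 85 mm from the middle) stands a round tip cleaner with brass wool, 60 mm diameter, 48 mm high; on its right end (-y, 90 mm from the middle) a purple bit stand 60 (x) x 50 (y) mm, 58 mm high with its bits. Origin under the middle of the strip at bench level, which counts as midway between the two; turned by at most 0.2 rad. It lies on the other half of the bench from the plate.
- screw_pot: Bystander, loose: small green pot, 28 mm diameter, 22 mm high. Origin at the centre of the underside. Not to be moved.
- loupe: Bystander, loose: small black loupe with a steel top, 26 mm diameter, 28 mm high. Origin at the centre of the underside. Not to be moved.
Things that resemble listed ones, but are neither listed nor needed, are in the scene too. Several things have the shape of the holder; the one meant has the colours described above.

How it is judged:
By the outcome, as a careful person would: the job done as asked, in the order asked, and still so for the second after the job is handed in, with the robot touching nothing.
It also fails if it takes over 128 s, if anything falls off the work surface, if the arm or the gripper's body presses on something with over 40 N, if the wrist force passes 120 N, or if a joint passes its speed limit or range.

### The arm

A 6-joint arm with a two-finger parallel gripper is mounted at the origin on the work surface. World frame = base frame: x ahead of the robot, y to its left, z up, the work surface at z = 0. Lengths are in m, angles in degrees, forces in N, time in s.
With the tool pointing down it reaches from about 0.35 to 0.875 m from the base axis. Payload 4.2 kg.
Tool frame: the origin (TCP) lies midway between the tips of the shut fingers; the grasp point (between the pads) lies 19 mm behind it; z points along the fingers, y is the line along which they close (so a half turn about z gives the same grasp; the last joint's range is limited). The gripper opens to 87 mm and grips with 3 to 60 N. Pads are 19 mm wide; open, the fingers measure 117 mm over their backs; the gripper's body (75 mm by 190 mm) begins 51 mm behind the grasp point.
Start: joints at [-54.339, 22.042, 0.453, 0, -68.411, -14.817], TCP at [0.222, -0.584, 0.184] pointing down, gripper open.
Joint ranges: [-179.83, 179.83], [-69.29, 118.12], [-61.27, 80.66], [-181.25, 117.63], [-171.15, -9.14], [-177.46, 177.46]. Speed limits (degrees/s): [159.86, 159.86, 180, 180, 180, 180].

### API

Orientations are given as a 3x3 rotation matrix whose columns are the frame's x, y, z axes.
In Python, from station import r, cams gives the robot as it stands.
- The arm moves only by the tool play_rows, never from a script. Its argument "commands" is text: rows parted by semicolons, each of 6 numbers parted by spaces: the shift along the world's x, y, z normalised to -1 to 1, where 1 is 30 mm, then the turn, a rotation vector about the world's x, y, z normalised to -1 to 1, where 1 is 0.15 rad. A call has 1 to 20 rows; each row shifts and turns the commanded pose from where the row before left it; what a row does not reach is not made up. A row lasts 1/10 s, in which the tool goes at most 50 mm and 8.59 degrees, less where a joint would pass 70% of its speed; a pose out of reach is approached as far as the arm can. A call with a number of a shift or a turn outside -1 to 1 is refused whole. A call with a gripper value outside its range is refused whole. "grip" is the finger opening in mm, from 0 to 87, set as the call begins (left out, the last holds). The fingers move at their own pace and stop on an object; the grip force is fixed at half the most. Time passes only in rows, so rows that do not move let the fingers close. It gives the time, the measured TCP pose, the force, the opening and the grip force at its end, in the units of the state.
- r.sense(): the state, without advancing time (a new reading comes with each control period).
- cams.capture(name): name is "scene" or "top" or "wrist"; returns (picture, depth): 480x640x3 uint8, blue, green, red; 480x640 float32, m along the optical axis (not along the pixel's ray), 0 where there is no reading.
- cams.camera_info(name): a dict with "mtx" (3x3 intrinsics, pixels), "R" (3x3) and "t" (3): a world point X has camera coordinates R X + t. Camera axes: x right, y down, z forward; pixel columns grow to the right and rows downward; lengths in m; the calibration is good to about 2 mm. A picture is of the moment at which its call begins: read the wrist's pose just before it. camera_info takes no time and is no camera call; for the wrist camera it gives the pose at the moment of the call.
- r.finish_job(): hands the job in; it is judged then, once.
The state is a dict: "time_s": time; "joints": joint angles; "joint_velocities": joint speeds; "effort": joint torques, N m; "tcp_pos": TCP position; "ee_rot": TCP orientation; "wrist_force": force on the tool from outside, world axes, zero at the start; "moment": the same for the moment, N m; "gripper_width": opening from 0.0 (shut) to 1.0 (fully open); "gripper_force": force on a finger pad.
Only numpy, scipy, OpenCV 4.12 (cv2) and the standard library are available. Lean on these libraries where they do the work, as an engineer would, in place of code of your own. Each camera call takes 0.05 s, during which the arm holds its last target. There are 200 camera calls.

## Working session

There is one attempt and no reset: what is moved stays moved. The work goes in short steps, Python scripts to look and compute and a tool call to move; the robot and the scene stay as the last step left them, time stands still between calls to the robot, and variables do not carry over. Pictures are saved under pics/ and viewed, at most 14 in all, crops included, and the job is handed in when it is done.

Besides the shell and the picture viewer there is one more tool, called after ">>>" by a JSON object that holds its "op" and its "data". play_rows: Moves the arm, as the interface text tells. Scaled input: -1 to 1 covers 30 mm each way for a shift and 0.15 rad each way for a turn. Its arguments: {"type":"object","properties":{"commands":{"type":"string"},"grip":{"type":"number"}},"required":["commands"]}

```bash
ls; mkdir -p pics; python3 - <<'E'
from station import r,cams
import cv2,numpy as np
for n in("top","scene"):
    p,d=cams.capture(n); cv2.imwrite(f"pics/{n}0.png",p); np.save(f"pics/{n}0.npy",d)
    i=cams.camera_info(n); print(n,i); 
print(r.sense())
E
```

```text
pics
top {'mtx': array([[519.01151222,   0.        , 327.73101838],
       [  0.        , 519.01151222, 240.86241957],
       [  0.        ,   0.        ,   1.        ]]), 'R': array([[-0.01840143, -0.99923182, -0.03459988],
       [-0.98183345,  0.02459579, -0.1881439 ],
       [ 0.18885038,  0.0305092 , -0.98153182]]), 't': array([-0.00466675,  0.52974604,  0.89078817])}
scene {'mtx': array([[495.93489089,   0.        , 315.97823292],
       [  0.        , 495.93489089, 247.33595607],
       [  0.        ,   0.        ,   1.        ]]), 'R': array([[-0.63511563,  0.7723175 ,  0.01240182],
       [ 0.40655017,  0.34789246, -0.84480045],
       [-0.65676867, -0.53150401, -0.53493775]]), 't': array([ 0.33210812, -0.15772339,  1.31138771])}
{'time_s': 0.1, 'joints': array([-5.43388337e+01,  2.20874310e+01,  3.87018063e-01, -2.25609819e-02,
       -6.84098917e+01, -1.48166006e+01]), 'joint_velocities': array([-0.0007496 , -0.16367515,  0.08295241,  0.12731212, -0.02710499,
       -0.0716612 ]), 'effort': array([ 1.47046944e-04, -3.91691709e+01,  1.87934643e+01,  4.23196614e+00,
        1.34732973e-02, -7.73633974e-05]), 'tcp_pos': array([ 0.22218135, -0.58352786,  0.18296083]), 'ee_rot': array([[-9.34600801e-01, -3.55697432e-01, -8.24866141e-04],
       [-3.55698361e-01,  9.34599120e-01,  1.77759839e-03],
       [ 1.38631988e-04,  1.95474841e-03, -9.99998080e-01]]), 'wrist_force': array([-0.47277738, -0.51042323, -0.10078445]), 'moment': array([ 0.01141642, -0.01093436, -0.02206374]), 'gripper_force': 0.0, 'gripper_width': 0.9977064517901858}
```

View pics/top0.png

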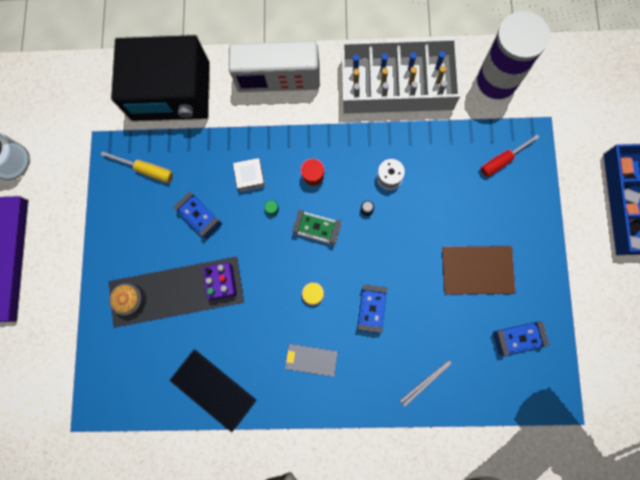

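View pics/scene0.png

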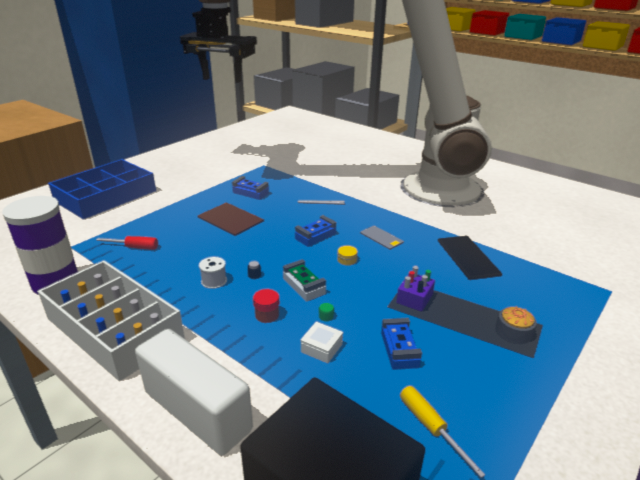

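The top view shows the plate at (479,270), strip (175,290), box (248,174), jar (312,172), spool (390,173), holder (317,228), tin (313,294), pot (271,207) and loupe (367,208). The scene view agrees. I'll measure these next.

```bash
cat > h.py <<'E'
import cv2,numpy as np
def world(info,d):
    K=info["mtx"];v,u=np.mgrid[0:480,0:640]
    c=np.stack([(u-K[0,2])/K[0,0]*d,(v-K[1,2])/K[1,1]*d,d],-1)
    return (c-info["t"])@info["R"]
def onplane(info,uv,z):
    K=info["mtx"];uv=np.asarray(uv,float).reshape(-1,2)
    ray=np.c_[(uv[:,0]-K[0,2])/K[0,0],(uv[:,1]-K[1,2])/K[1,1],np.ones(len(uv))]@info["R"]
    o=-info["R"].T@info["t"]
    return (o+ray*((z-o[2])/ray[:,2])[:,None])
def rect(info,mask,z):
    cs,_=cv2.findContours(mask.astype(np.uint8),cv2.RETR_EXTERNAL,cv2.CHAIN_APPROX_NONE)
    c=max(cs,key=cv2.contourArea).reshape(-1,2)
    P=onplane(info,c,z)[:,:2].astype(np.float32)*1000
    return cv2.minAreaRect(P)
E
python3 - <<'E'
from station import cams
from h import *
p=cv2.imread("pics/top0.png");d=np.load("pics/top0.npy");i=cams.camera_info("top")
W=world(i,d); z=W[...,2]*1000
print("table z",np.median(z[300:330,100:160]),z[310,500], z[270,440:520:20])
B=dict(box=((248,174),28,22),jar=((312,172),42,20),spool=((390,173),40,20),pot=((271,207),22,12),loupe=((367,208),28,12),holder=((317,228),30,32),tin=((313,294),24,17),cleaner=((125,299),48,22),stand=((219,281),40,25))
for n,((u,v),h,s) in B.items():
    m=np.zeros((480,640),bool); m[v-s:v+s,u-s:u+s]=True
    zz=z[m]; top=m&(z>h*.75 if n!="holder" else z>12)
    P=W[top][:,:2]*1000
    R=cv2.minAreaRect(P.astype(np.float32))
    print(n,"zmax",np.percentile(zz,99).round(),"med",np.median(z[top]).round(),"mean",P.mean(0).round(),[np.round(x,1) for x in R])
hsv=cv2.cvtColor(p,cv2.COLOR_BGR2HSV)
m=np.zeros((480,640),bool); m[235:305,430:530]=True
print("plate",rect(i,m&((hsv[...,0]<25)),.006))
m=np.zeros((480,640),bool); m[250:335,100:250]=True
print("strip",rect(i,m&(hsv[...,2]<90)&(hsv[...,1]<110),.003))
for n,(y0,y1,x0,x1) in dict(a=(220,340,90,260),b=(140,320,230,420),c=(220,370,420,560)).items():pass
c=cv2.resize(p[145:320,230:420],None,fx=3,fy=3,interpolation=cv2.INTER_CUBIC)
cv2.imwrite("pics/c1.png",c)
c=np.vstack([cv2.resize(p[235:335,95:255],(480,300)),cv2.resize(p[225:325,415:575],(480,300))]);cv2.imwrite("pics/c2.png",c)
E
```

```text
table z 4.309444056811921 0.7886416354091066 [ 0.65050345  7.51685305 10.44787743  5.4016774 ]
box zmax 33.0 med 29.0 mean [666. 133.] [array([518.9,  65.3]), array([395.8,  59.9]), np.float64(24.8)]
jar zmax 46.0 med 43.0 mean [662.  10.] [array([520.9, -14.8]), array([343.6,  43.7]), np.float64(10.1)]
spool zmax 45.0 med 41.0 mean [ 657. -135.] [array([522.3, -83.7]), array([ 47.3, 346.4]), np.float64(69.4)]
pot zmax 27.0 med 23.0 mean [600.  90.] [array([481.3,  32.7]), array([300.7,  27.3]), np.float64(25.7)]
loupe zmax 32.0 med 27.0 mean [596. -90.] [array([480.8, -74.4]), array([ 23.4, 263.7]), np.float64(82.2)]
holder zmax 35.0 med 29.0 mean [559.   5.] [array([473.4,   3.9]), array([245.7,  91.3]), np.float64(1.5)]
tin zmax 28.0 med 25.0 mean [438.  14.] [array([409.2, -15.3]), array([123.2,  38.9]), np.float64(44.8)]
cleaner zmax 49.0 med 43.0 mean [433. 350.] [array([384.7, 173.5]), array([438.4,  52.9]), np.float64(74.6)]
stand zmax 61.0 med 40.0 mean [462. 183.] [array([430.7,  81.5]), array([288.7,  73.2]), np.float64(72.2)]
plate ((476.3381652832031, -293.3397216796875), (126.8551254272461, 86.38909149169922), 89.315673828125)
strip ((448.7269592285156, 275.31951904296875), (86.15359497070312, 246.83026123046875), 9.69173812866211)
```

View pics/c1.png

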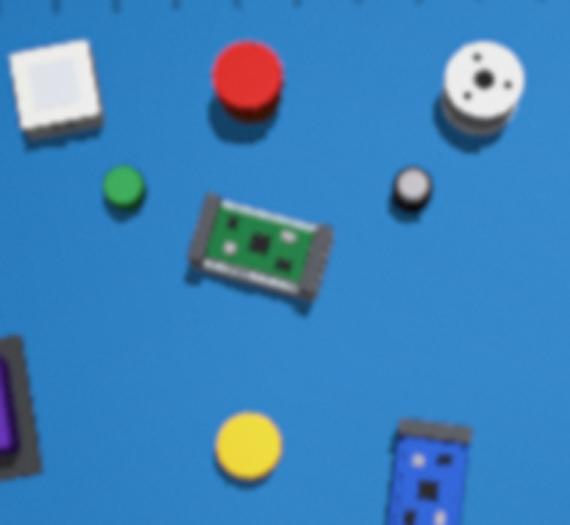

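View pics/c2.png

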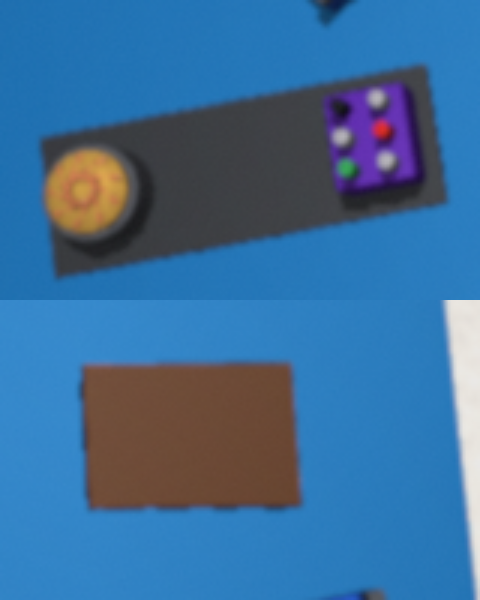

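Crops: jar lid at (248,75), spool top at (484,79), tin at (249,445), and the holder's jaw corners around (261,246) are all 3x crop pixels. The plate and strip fits match their given sizes. I'll refine the object centres from the picture.

```bash
python3 - <<'E'
from station import cams
from h import *
p=cv2.imread("pics/top0.png");i=cams.camera_info("top");hsv=cv2.cvtColor(p,cv2.COLOR_BGR2HSV)
H,S,V=[hsv[...,k].astype(int) for k in range(3)]
def f(n,u,v,s,mask,z):
    m=np.zeros((480,640),bool); m[v-s:v+s,u-s:u+s]=True
    R=rect(i,m&mask,z); print(n,[np.round(x,1) for x in R])
f("jar",312,172,18,((H<8)|(H>172))&(S>150)&(V>140),.042)
f("tin",313,294,15,(H>20)&(H<35)&(V>180),.024)
f("spooltop",390,172,19,(S<60)&(V>185),.040)
f("boxtop",248,174,19,(S<60)&(V>195),.028)
f("holder",317,228,27,~((H>95)&(H<115)&(S>120)),.028)
f("board",317,228,27,(H>50)&(H<85)&(S>70),.027)
q=lambda L,z:onplane(i,[(x/3+230-1/3,y/3+145-1/3) for x,y in L],z)[:,:2]*1000
print("hand jar,spool",q([(248,75)],.042),q([(484,79)],.04),"tin",q([(249,445)],.024))
P=q([(212,195),(332,228),(312,300),(190,262)],.032);print("holder",P.round(),P.mean(0))
P=q([(10,53),(90,40),(102,114),(22,130)],.028);print("box",P.round(),P.mean(0))
P=onplane(i,[(x/3+415-1/3,(y-300)/3+225-1/3) for x,y in [(82,367),(291,362),(300,505),(90,508)]],.006)[:,:2]*1000;print("plate",P.round(),P.mean(0))
P=onplane(i,[(x/3+95-1/3,y/3+235-1/3) for x,y in [(41,138),(427,66),(446,203),(56,277)]],.003)[:,:2]*1000;print("strip",P.round(),P.mean(0))
E
```

```text
jar [array([667.6,  11.2]), array([41.5, 40.5]), np.float64(42.8)]
tin [array([438.2,  15.3]), array([36.7, 36.6]), np.float64(88.8)]
spooltop [array([ 661.9, -135.9]), array([46.7, 47.1]), np.float64(87.4)]
boxtop [array([671.4, 135.5]), array([49.3, 50.4]), np.float64(9.1)]
holder [array([560.7,   5.3]), array([84.8, 49.3]), np.float64(72.4)]
board [array([562.8,   6. ]), array([63. , 33.4]), np.float64(72.6)]
hand jar,spool [[668.13326823  10.55073261]] [[ 661.75726696 -136.86228027]] tin [[438.0622071   14.03775318]]
holder [[594.  35.]
 [571. -40.]
 [526. -26.]
 [551.  49.]] [560.38684864   4.29434959]
box [[692. 164.]
 [699. 113.]
 [650. 105.]
 [641. 156.]] [670.53063117 134.21347288]
plate [[ 521. -230.]
 [ 521. -359.]
 [ 432. -357.]
 [ 433. -229.]] [ 476.50791534 -293.8385915 ]
strip [[472. 405.]
 [512. 159.]
 [425. 146.]
 [384. 390.]] [448.44840296 274.93602172]
```

>>> {"op": "play_rows", "data": {"commands": ".567 .983 -.138 0 0 .301;.567 .983 -.138 0 0 .301;.567 .983 -.138 0 0 .301;.567 .983 -.138 0 0 .301;.567 .983 -.138 0 0 .301;.567 .983 -.138 0 0 .301;.567 .983 -.138 0 0 .301;.567 .983 -.138 0 0 .301;.567 .983 -.138 0 0 .301;.567 .983 -.138 0 0 .301;.567 .983 -.138 0 0 .301;.567 .983 -.138 0 0 .301;.567 .983 -.138 0 0 .301;.567 .983 -.138 0 0 .301;.567 .983 -.138 0 0 .301;.567 .983 -.138 0 0 .301;.567 .983 -.138 0 0 .301;.567 .983 -.138 0 0 .301;.567 .983 -.138 0 0 .301;.567 .983 -.138 0 0 .301", "grip": 87}}

```text
time_s: 2.1
tcp_pos: [0.5628, 0.007, 0.1006]
ee_rot: [[-0.297, -0.955, -0.001], [-0.955, 0.297, -0.0], [0.0, 0.001, -1.0]]
wrist_force: [0.9, -0.1, -0.4]
gripper_width: 1.002
gripper_force: 0.0
```

```bash
python3 - <<'E'
from station import r,cams
from h import *
i=cams.camera_info("wrist");p,d=cams.capture("wrist");cv2.imwrite("pics/w1.png",p)
hsv=cv2.cvtColor(p,cv2.COLOR_BGR2HSV);H,S,V=[hsv[...,k].astype(int) for k in range(3)]
print("board",rect(i,(H>50)&(H<85)&(S>70),.027)); print(r.sense()["tcp_pos"])
E
```

```text
board ((564.5894165039062, 5.914951324462891), (61.64524459838867, 33.661170959472656), 73.44554138183594)
[0.56577337 0.01040086 0.09992654]
```

View pics/w1.png

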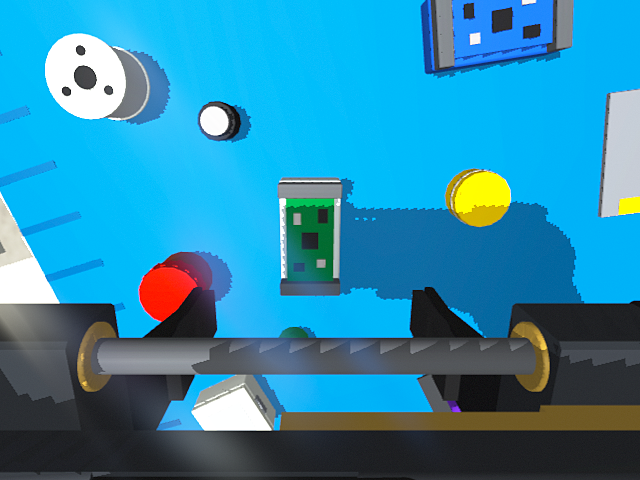

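The wrist view shows the green-board holder at about (310,240), squared to the fingers. The wrist measurement agrees with the top camera to 2 mm.

>>> {"op": "play_rows", "data": {"commands": "0 0 0 0 0 0;0 0 0 0 0 0;0 0 -.7 0 0 0;0 0 -.7 0 0 0;0 0 0 0 0 0;0 0 0 0 0 0"}}

```text
time_s: 2.75
tcp_pos: [0.5624, 0.0048, 0.0596]
ee_rot: [[-0.3, -0.954, -0.0], [-0.954, 0.3, -0.0], [0.001, 0.0, -1.0]]
wrist_force: [0.2, -0.4, -0.2]
gripper_width: 0.999
gripper_force: 0.0
```

>>> {"op": "play_rows", "data": {"commands": ".03 .03 -.7 0 0 0;0 0 -.7 0 0 0;0 0 -.42 0 0 0;0 0 0 0 0 0;0 0 0 0 0 0"}}

```text
time_s: 3.25
tcp_pos: [0.5643, 0.0066, 0.0055]
ee_rot: [[-0.299, -0.954, 0.001], [-0.954, 0.299, -0.0], [-0.0, -0.001, -1.0]]
wrist_force: [-0.0, -1.3, 0.4]
gripper_width: 1.002
gripper_force: 0.0
```

>>> {"op": "play_rows", "data": {"commands": "0 0 0 0 0 0;0 0 0 0 0 0;0 0 0 0 0 0;0 0 0 0 0 0;0 0 0 0 0 0;0 0 0 0 0 0;0 0 0 0 0 0;0 0 0 0 0 0", "grip": 30}}

```text
time_s: 4.05
tcp_pos: [0.5635, 0.0066, 0.0045]
ee_rot: [[-0.299, -0.954, -0.0], [-0.954, 0.299, -0.0], [0.0, 0.0, -1.0]]
wrist_force: [-0.3, 0.2, -0.1]
gripper_width: 0.384
gripper_force: 0.0
```

>>> {"op": "play_rows", "data": {"commands": "0 0 0 0 0 0;0 0 0 0 0 0"}}

```text
time_s: 4.25
tcp_pos: [0.5635, 0.0066, 0.0045]
ee_rot: [[-0.299, -0.954, -0.0], [-0.954, 0.299, -0.0], [0.0, 0.0, -1.0]]
wrist_force: [1.4, -0.0, 0.1]
gripper_width: 0.353
gripper_force: 0.0
```

```bash
python3 - <<'E'
from station import r,cams
from h import *
a,_=cams.capture("scene");b,_=cams.capture("wrist")
a=cv2.resize(a[150:330,200:440],(600,450));cv2.imwrite("pics/s1.png",a);cv2.imwrite("pics/w2.png",b);s=r.sense();print(s["gripper_width"],s["gripper_force"])
E
```

```text
0.3454442927306562 0.0
```

View pics/w2.png

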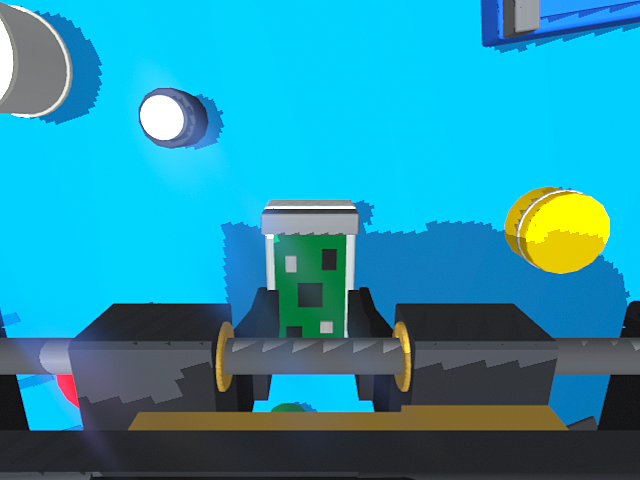

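The fingers straddle the holder but have not yet touched it, so I'll close further.

>>> {"op": "play_rows", "data": {"commands": "0 0 0 0 0 0;0 0 0 0 0 0;0 0 0 0 0 0;0 0 0 0 0 0;0 0 0 0 0 0", "grip": 0}}

```text
time_s: 4.85
tcp_pos: [0.5635, 0.0067, 0.0046]
ee_rot: [[-0.299, -0.954, 0.0], [-0.954, 0.299, 0.0], [-0.0, -0.0, -1.0]]
wrist_force: [0.6, -0.5, -0.3]
gripper_width: 0.026
gripper_force: 0.0
```

View pics/s1.png

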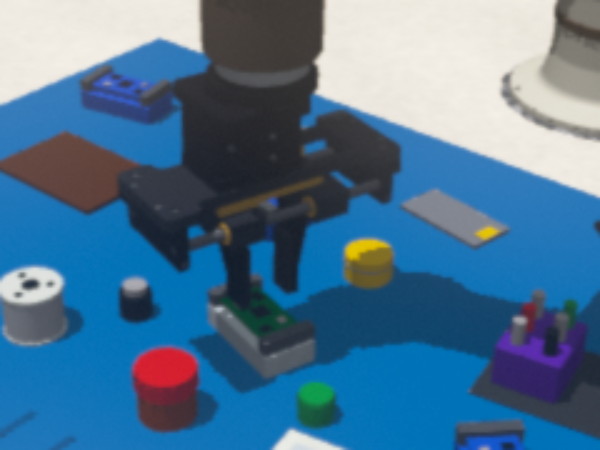

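Closing to 0 met nothing, so the tips may not be where the reported TCP says. I'll check that with the cameras.

```bash
python3 - <<'E'
from station import r,cams
from h import *
s=r.sense();X=s["tcp_pos"];print(X,s["gripper_width"])
i=cams.camera_info("scene");a,d=cams.capture("scene")
def pj(i,X):
    c=i["mtx"]@(i["R"]@X+i["t"]);return c[:2]/c[2]
W=world(i,d)
out=cv2.resize(a[150:330,200:440],(720,540),interpolation=cv2.INTER_CUBIC)
for k,dz in enumerate((0,.02,.04,.06)):
    u=(pj(i,X+[0,0,dz])-[200,150])*3;cv2.circle(out,tuple(u.astype(int)),3,(0,255,255 if k else 0),-1)
cv2.imwrite("pics/s2.png",out)
m=(abs(W[...,0]-X[0])<.12)&(abs(W[...,1]-X[1])<.12)&(W[...,2]>.045)&(W[...,2]<.1)
print(W[m].min(0),W[m].max(0))
for lo in np.arange(.015,.12,.015):
    m=(np.hypot(W[...,0]-X[0],W[...,1]-X[1])<.05)&(W[...,2]>lo)&(W[...,2]<lo+.015)
    if m.any():print(lo.round(3),m.sum(),W[m].mean(0).round(3))
E
```

```text
[0.56353309 0.00666175 0.00455048] 0.02571902182937813
[ 0.55020451 -0.00999051  0.04503665] [0.58424855 0.02102259 0.09972421]
0.015 609 [0.574 0.01  0.024]
0.03 155 [0.572 0.014 0.032]
0.045 103 [0.57  0.009 0.052]
0.06 103 [0.569 0.01  0.068]
0.075 126 [0.57  0.011 0.083]
0.09 74 [0.567 0.013 0.094]
0.105 75 [0.58  0.025 0.117]
```

View pics/s2.png

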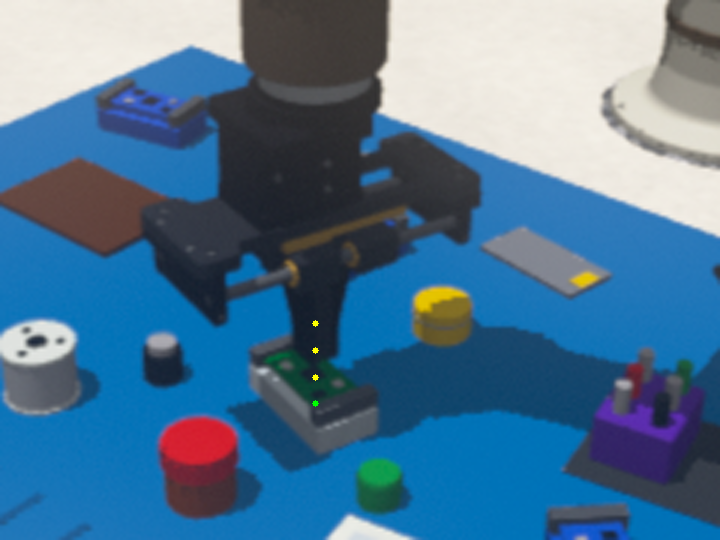

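The shut fingertips appear at crop (318,355), about 35 mm above the reported TCP (green dot). I'll raise the tool and measure that offset.

>>> {"op": "play_rows", "data": {"commands": "0 0 1 0 0 0;0 0 1 0 0 0;0 0 0 0 0 0;0 0 0 0 0 0"}}

```text
time_s: 5.3
tcp_pos: [0.5637, 0.0068, 0.0652]
ee_rot: [[-0.3, -0.954, 0.001], [-0.954, 0.3, 0.001], [-0.001, -0.001, -1.0]]
wrist_force: [0.2, -0.4, -0.3]
gripper_width: 0.004
gripper_force: 0.0
```

```bash
python3 - <<'E'
from station import r,cams
from h import *
s=r.sense();X=s["tcp_pos"];print(X)
for n in("scene","wrist","top"):
    i=cams.camera_info(n);a,d=cams.capture(n);W=world(i,d)
    for lo in np.arange(.05,.15,.008):
        m=(d>0)&(np.hypot(W[...,0]-X[0],W[...,1]-X[1])<.035)&(W[...,2]>lo)&(W[...,2]<lo+.008)
        if m.any():print(n,lo.round(3),m.sum(),W[m].mean(0).round(3),W[m].min(0).round(3),W[m].max(0).round(3))
    cv2.imwrite(f"pics/{n}3.png",a);np.save(f"pics/{n}3.npy",d)
    if n=="scene":
        out=cv2.resize(a[150:330,200:440],(720,540),interpolation=cv2.INTER_CUBIC)
        for dz in(0,.02,.04,.06):
            c=i["mtx"]@(i["R"]@(X+[0,0,dz])+i["t"]);u=(c[:2]/c[2]-[200,150])*3;cv2.circle(out,tuple(u.astype(int)),3,(0,255,255),-1)
        cv2.imwrite("pics/s3.png",out)
E
```

```text
[0.56371456 0.00680925 0.06515823]
scene 0.098 18 [0.568 0.01  0.105] [ 0.56  -0.007  0.103] [0.577 0.018 0.106]
scene 0.106 54 [0.57  0.009 0.11 ] [ 0.559 -0.009  0.106] [0.578 0.018 0.114]
scene 0.114 64 [0.57  0.009 0.118] [ 0.559 -0.008  0.114] [0.578 0.019 0.122]
scene 0.122 50 [0.569 0.011 0.126] [ 0.56  -0.008  0.122] [0.578 0.019 0.13 ]
scene 0.13 69 [0.569 0.011 0.134] [ 0.557 -0.009  0.13 ] [0.579 0.02  0.138]
scene 0.138 69 [0.57  0.011 0.142] [ 0.554 -0.008  0.138] [0.581 0.02  0.146]
scene 0.146 85 [0.569 0.011 0.15 ] [ 0.551 -0.009  0.146] [0.583 0.021 0.154]
wrist 0.098 103 [0.561 0.    0.105] [ 0.551 -0.007  0.102] [0.568 0.016 0.106]
wrist 0.106 319 [ 0.56  -0.003  0.11 ] [ 0.551 -0.007  0.106] [ 0.568 -0.001  0.114]
wrist 0.114 361 [ 0.56  -0.003  0.118] [ 0.551 -0.007  0.114] [ 0.568 -0.001  0.122]
wrist 0.122 380 [ 0.56  -0.003  0.126] [ 0.552 -0.007  0.122] [0.567 0.002 0.13 ]
wrist 0.13 368 [ 0.56  -0.003  0.134] [ 0.553 -0.007  0.13 ] [ 0.567 -0.     0.138]
wrist 0.138 332 [ 0.56  -0.003  0.142] [ 0.554 -0.006  0.138] [ 0.566 -0.001  0.146]
wrist 0.146 717 [0.564 0.011 0.153] [ 0.554 -0.006  0.146] [0.571 0.017 0.154]
```

View pics/s3.png

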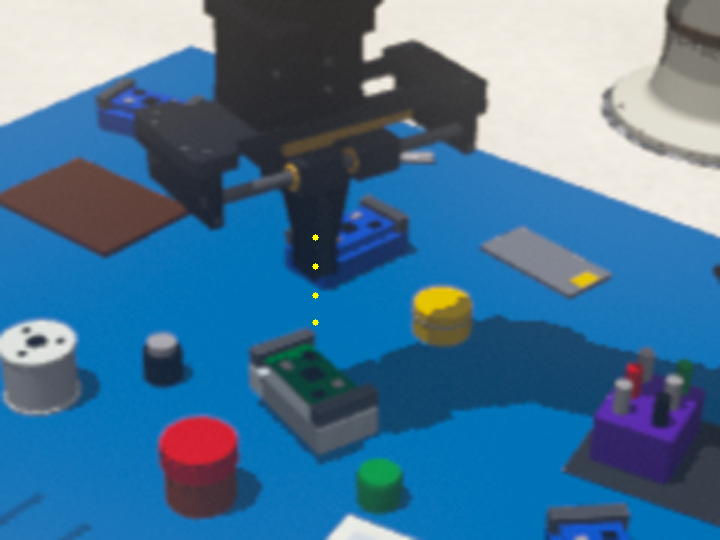

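```bash
python3 - <<'E'
from station import cams
from h import *
for n in("scene","wrist"):
    i=cams.camera_info(n);W=world(i,np.load(f"pics/{n}3.npy"));z=W[...,2]
    p=cv2.imread(f"pics/{n}3.png");hsv=cv2.cvtColor(p,cv2.COLOR_BGR2HSV);H,S,V=[hsv[...,k].astype(int) for k in range(3)]
    def near(x,y,rr):return np.hypot(W[...,0]-x,W[...,1]-y)<rr
    for nm,x,y,rr in(("table",.5,.05,.02),("jar",.667,.011,.013),("tin",.438,.015,.012),("holder",.562,.006,.015)):
        m=near(x,y,rr)&(z<.09);print(n,nm,m.sum(),np.median(z[m]).round(4),np.percentile(z[m],90).round(4))
i=cams.camera_info("wrist");p=cv2.imread("pics/wrist3.png");hsv=cv2.cvtColor(p,cv2.COLOR_BGR2HSV);H,S,V=[hsv[...,k].astype(int) for k in range(3)]
print(rect(i,(H>50)&(H<85)&(S>70),.027))
E
```

```text
scene table 192 0.0004 0.0016
scene jar 109 0.0417 0.0428
scene tin 57 0.0237 0.0253
scene holder 115 0.027 0.0287
wrist table 2341 0.0013 0.0022
wrist jar 871 0.042 0.0428
wrist tin 1173 0.0247 0.0255
wrist holder 1694 0.0275 0.0289
((564.0718383789062, 5.509693145751953), (60.7801513671875, 33.85789489746094), 72.76154327392578)
```

>>> {"op": "play_rows", "data": {"commands": "0 0 0 0 0 0;0 0 0 0 0 0;0 0 0 0 0 0;0 0 0 0 0 0;0 0 0 0 0 0;0 0 0 0 0 0;0 0 0 0 0 0;0 0 0 0 0 0;0 0 0 0 0 0", "grip": 85}}

```text
time_s: 6.35
tcp_pos: [0.5635, 0.0066, 0.0646]
ee_rot: [[-0.299, -0.954, 0.0], [-0.954, 0.299, 0.0], [-0.0, -0.0, -1.0]]
wrist_force: [0.7, 0.0, -0.5]
gripper_width: 0.742
gripper_force: 0.0
```

Both cameras read known heights correctly to about 1 mm. The real fingertips are therefore about 37 mm above the reported TCP, with x and y correct, so I'll lower the tool by that much more.

>>> {"op": "play_rows", "data": {"commands": "0 -.03 -.5 0 0 0;0 0 -.5 0 0 0;0 0 -.5 0 0 0;0 0 -.5 0 0 0;0 0 -.5 0 0 0;0 0 -.4 0 0 0;0 0 0 0 0 0;0 0 0 0 0 0"}}

```text
time_s: 7.15
tcp_pos: [0.5638, 0.0057, -0.0223]
ee_rot: [[-0.299, -0.954, 0.0], [-0.954, 0.299, -0.0], [0.0, -0.0, -1.0]]
wrist_force: [1.0, -0.3, 0.5]
gripper_width: 0.974
gripper_force: 0.0
```

```bash
python3 - <<'E'
from station import r,cams
from h import *
s=r.sense();X=s["tcp_pos"];print(X,s["wrist_force"])
i=cams.camera_info("wrist");a,d=cams.capture("wrist");cv2.imwrite("pics/w4.png",a);W=world(i,d)
R=s["ee_rot"];L=(W-X)@R
m=(abs(L[...,0])<.008)&(abs(L[...,1])>.03)&(abs(L[...,1])<.06)&(W[...,2]<.06)&(W[...,2]>.004)
for sg in(1,-1):
    k=m&(L[...,1]*sg>0)
    if k.any():print(sg,k.sum(),"minz",np.percentile(W[k][:,2],2),"y",np.percentile(L[k][:,1]*sg,[2,50,98]))
E
```

```text
[ 0.56376252  0.00573245 -0.02230606] [ 0.99690464 -0.27886943  0.46836748]
1 652 minz 0.017928536587289542 y [0.04207695 0.04245143 0.04332132]
-1 663 minz 0.017903509692704548 y [0.04226994 0.04261945 0.04354549]
```

>>> {"op": "play_rows", "data": {"commands": "0 0 -.2 0 0 0;0 0 -.15 0 0 0;0 0 0 0 0 0"}}

```text
time_s: 7.5
tcp_pos: [0.563, 0.0056, -0.0335]
ee_rot: [[-0.3, -0.954, -0.001], [-0.954, 0.3, -0.0], [0.001, 0.001, -1.0]]
wrist_force: [-0.6, 0.3, 0.1]
gripper_width: 0.976
gripper_force: 0.0
```

>>> {"op": "play_rows", "data": {"commands": "0 0 0 0 0 0;0 0 0 0 0 0;0 0 0 0 0 0;0 0 0 0 0 0;0 0 0 0 0 0;0 0 0 0 0 0;0 0 0 0 0 0", "grip": 20}}

```text
time_s: 8.2
tcp_pos: [0.5637, 0.0058, -0.0329]
ee_rot: [[-0.299, -0.954, 0.0], [-0.954, 0.299, 0.0], [-0.0, -0.0, -1.0]]
wrist_force: [0.2, -0.5, -0.6]
gripper_width: 0.496
gripper_force: 30.0
```

Gripped (43 mm, 30 N). Lift and carry.

>>> {"op": "play_rows", "data": {"commands": "0 0 .6 0 0 0;0 0 .7 0 0 0;0 0 .7 0 0 0;-.242 -.831 0 0 0 .162;-.242 -.831 0 0 0 .162;-.242 -.831 0 0 0 .162;-.242 -.831 0 0 0 .162;-.242 -.831 0 0 0 .162;-.242 -.831 0 0 0 .162;-.242 -.831 0 0 0 .162;-.242 -.831 0 0 0 .162;-.242 -.831 0 0 0 .162;-.242 -.831 0 0 0 .162;-.242 -.831 0 0 0 .162;-.242 -.831 0 0 0 .162;0 0 0 0 0 0;0 0 0 0 0 0;0 0 0 0 0 0"}}

```text
time_s: 10.0
tcp_pos: [0.4762, -0.2928, 0.0267]
ee_rot: [[-0.012, -1.0, -0.001], [-1.0, 0.012, 0.0], [-0.0, 0.001, -1.0]]
wrist_force: [0.8, 0.3, -2.6]
gripper_width: 0.503
gripper_force: 30.0
```

```bash
python3 - <<'E'
from station import r,cams
from h import *
s=r.sense();print(s["tcp_pos"],s["gripper_width"],s["gripper_force"],s["wrist_force"])
i=cams.camera_info("wrist");p,d=cams.capture("wrist");cv2.imwrite("pics/w5.png",p)
hsv=cv2.cvtColor(p,cv2.COLOR_BGR2HSV);H,S,V=[hsv[...,k].astype(int) for k in range(3)]
W=world(i,d);b=(H>50)&(H<85)&(S>70)&(d>0);print("board z",np.median(W[b][:,2]),rect(i,b,float(np.median(W[b][:,2]))))
E
```

```text
[ 0.47617488 -0.29276006  0.02671483] 0.502507626167387 29.999668300151825 [ 0.83449728  0.25221788 -2.60294948]
board z 0.0876706958674666 ((475.8487243652344, -306.5976257324219), (30.581680297851562, 33.883548736572266), 89.15709686279297)
```

View pics/w5.png

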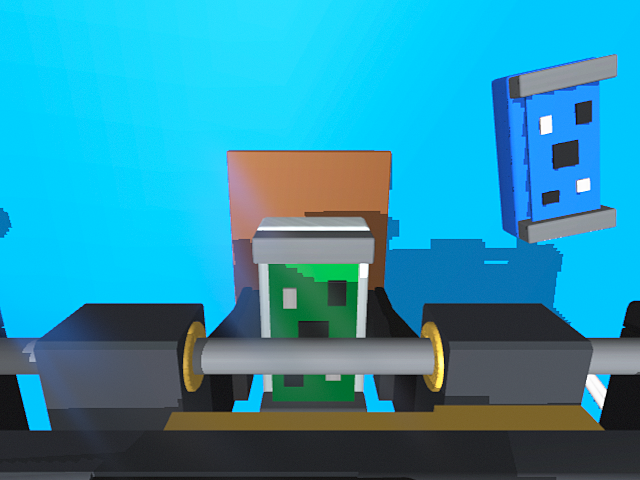

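The wrist view shows the holder held square over the plate, whose near edges are at columns 228 and 392 and end at row 151.

```bash
python3 - <<'E'
from station import cams
from h import *
i=cams.camera_info("wrist")
print("plate",onplane(i,[(228,151),(391,151),(391,210),(231,235)],.006)*1000)
print("jaw top",onplane(i,[(254,236),(374,236)],.0927)*1000)
E
```

```text
plate [[ 521.5383165  -358.98528825    6.        ]
 [ 432.72052098 -357.83627646    6.        ]
 [ 431.31766544 -325.12582435    6.        ]
 [ 523.27868417 -311.64384575    6.        ]]
jaw top [[ 496.60732264 -334.19385692   92.7       ]
 [ 454.17312534 -333.62599166   92.7       ]]
```

>>> {"op": "play_rows", "data": {"commands": ".03 -.05 -.5 0 0 0;0 0 -.5 0 0 0;0 0 -.4 0 0 0;0 0 -.2 0 0 0;0 0 -.12 0 0 0;0 0 -.06 0 0 0;0 0 0 0 0 0;0 0 0 0 0 0"}}

```text
time_s: 10.85
tcp_pos: [0.4777, -0.2951, -0.0259]
ee_rot: [[-0.012, -1.0, 0.001], [-1.0, 0.012, -0.0], [0.0, -0.001, -1.0]]
wrist_force: [-0.1, 0.2, -3.3]
gripper_width: 0.504
gripper_force: 30.0
```

>>> {"op": "play_rows", "data": {"commands": "0 0 0 0 0 0;0 0 0 0 0 0;0 0 0 0 0 0;0 0 0 0 0 0;0 0 0 0 0 0", "grip": 75}}

```text
time_s: 11.35
tcp_pos: [0.4774, -0.295, -0.0262]
ee_rot: [[-0.012, -1.0, 0.0], [-1.0, 0.012, -0.0], [0.0, -0.0, -1.0]]
wrist_force: [-1.0, -0.3, 1.0]
gripper_width: 0.831
gripper_force: 0.0
```

>>> {"op": "play_rows", "data": {"commands": "0 0 .6 0 0 0;0 0 .9 0 0 0;0 0 .9 0 0 0;0 0 .6 0 0 0;0 0 0 0 0 0;0 0 0 0 0 0"}}

```text
time_s: 11.95
tcp_pos: [0.477, -0.2947, 0.0635]
ee_rot: [[-0.013, -1.0, 0.0], [-1.0, 0.013, 0.0], [-0.0, -0.0, -1.0]]
wrist_force: [0.0, 0.9, -0.0]
gripper_width: 0.864
gripper_force: 0.0
```

```bash
python3 - <<'E'
from station import r,cams
from h import *
s=r.sense();print(s["tcp_pos"],s["gripper_width"])
i=cams.camera_info("wrist");p,d=cams.capture("wrist");cv2.imwrite("pics/w6.png",p)
hsv=cv2.cvtColor(p,cv2.COLOR_BGR2HSV);H,S,V=[hsv[...,k].astype(int) for k in range(3)]
W=world(i,d);b=(H>50)&(H<85)&(S>70)&(d>0);print("board z",np.median(W[b][:,2]),rect(i,b,.033))
E
```

```text
[ 0.47704427 -0.29471399  0.06351136] 0.8636634619693656
board z 0.0341253790599209 ((477.3699645996094, -294.1844482421875), (60.97902297973633, 34.41571807861328), 89.16748046875)
```

Holder sits within 1 mm of the plate centre and is parallel to it. The jar is next.

>>> {"op": "play_rows", "data": {"commands": ".529 .849 0 0 0 0;.529 .849 0 0 0 0;.529 .849 0 0 0 0;.529 .849 0 0 0 0;.529 .849 0 0 0 0;.529 .849 0 0 0 0;.529 .849 0 0 0 0;.529 .849 0 0 0 0;.529 .849 0 0 0 0;.529 .849 0 0 0 0;.529 .849 0 0 0 0;.529 .849 0 0 0 0;0 0 0 0 0 0;0 0 0 0 0 0;0 0 0 0 0 0"}}

```text
time_s: 13.5
tcp_pos: [0.6666, 0.01, 0.0624]
ee_rot: [[-0.013, -1.0, -0.003], [-1.0, 0.013, -0.0], [0.001, 0.003, -1.0]]
wrist_force: [0.8, 0.3, -0.4]
gripper_width: 0.86
gripper_force: 0.0
```

```bash
cat > m.py <<'E'
import sys
from station import r,cams
from h import *
# wrist check: m.py kind z ; prints rect of the coloured top at plane z
s=r.sense();X=s["tcp_pos"];i=cams.camera_info("wrist");p,d=cams.capture("wrist");cv2.imwrite(f"pics/m_{sys.argv[1]}_{s['time_s']:.1f}.png",p)
hsv=cv2.cvtColor(p,cv2.COLOR_BGR2HSV);H,S,V=[hsv[...,k].astype(int) for k in range(3)]
W=world(i,d);h=float(sys.argv[2])
c={"red":((H<8)|(H>172))&(S>120),"yellow":(H>20)&(H<35)&(S>100),"white":(S<70)&(V>120)}[sys.argv[1]]
x,y=(float(sys.argv[3]),float(sys.argv[4])) if len(sys.argv)>3 else X[:2]
m=c&(abs(W[...,2]-h)<.005)&(np.hypot(W[...,0]-x,W[...,1]-y)<.06)&(d>0)
R=rect(i,m,h);print(X.round(4),s["gripper_width"].round(3),"force",s["wrist_force"].round(1),"z",np.median(W[m][:,2]).round(4),[np.round(a,1) for a in R])
E
python3 m.py red .042
```

```text
Traceback (most recent call last):
  File "m.py", line 11, in <module>
    R=rect(i,m,h);print(X.round(4),s["gripper_width"].round(3),"force",s["wrist_force"].round(1),"z",np.median(W[m][:,2]).round(4),[np.round(a,1) for a in R])
                                   ^^^^^^^^^^^^^^^^^^^^^^^^
AttributeError: 'float' object has no attribute 'round'
```

```bash
sed -i 's/s\["gripper_width"\].round(3)/round(s["gripper_width"],3)/' m.py; python3 m.py red .042
```

```text
[0.6668 0.0098 0.0629] 0.862 force [-0.8 -1.4  0.9] z 0.0431 [array([670.2,  10. ]), array([43.1, 44.6]), np.float64(0.4)]
```

>>> {"op": "play_rows", "data": {"commands": ".07 .02 -.6 0 0 0;0 0 -.8 0 0 0;0 0 -.8 0 0 0;0 0 -.6 0 0 0;0 0 -.33 0 0 0;0 0 0 0 0 0;0 0 0 0 0 0"}}

```text
time_s: 14.3
tcp_pos: [0.6705, 0.011, -0.0294]
ee_rot: [[-0.013, -1.0, 0.001], [-1.0, 0.013, -0.0], [0.0, -0.001, -1.0]]
wrist_force: [0.6, -0.6, 0.8]
gripper_width: 0.863
gripper_force: 0.0
```

>>> {"op": "play_rows", "data": {"commands": "0 0 0 0 0 0;0 0 0 0 0 0;0 0 0 0 0 0;0 0 0 0 0 0;0 0 0 0 0 0;0 0 0 0 0 0;0 0 0 0 0 0", "grip": 25}}

```text
time_s: 15.0
tcp_pos: [0.67, 0.0114, -0.03]
ee_rot: [[-0.012, -1.0, 0.0], [-1.0, 0.012, -0.0], [0.0, -0.0, -1.0]]
wrist_force: [-0.9, 0.1, 2.3]
gripper_width: 0.5
gripper_force: 30.0
```

>>> {"op": "play_rows", "data": {"commands": "0 0 .6 0 0 0;0 0 .7 0 0 0;0 0 .7 0 0 0;-.64 -.652 0 0 0 0;-.64 -.652 0 0 0 0;-.64 -.652 0 0 0 0;-.64 -.652 0 0 0 0;-.64 -.652 0 0 0 0;-.64 -.652 0 0 0 0;-.64 -.652 0 0 0 0;-.64 -.652 0 0 0 0;-.64 -.652 0 0 0 0;-.64 -.652 0 0 0 0;0 0 0 0 0 0;0 0 0 0 0 0"}}

```text
time_s: 16.5
tcp_pos: [0.4777, -0.1847, 0.0298]
ee_rot: [[-0.013, -1.0, 0.0], [-1.0, 0.013, -0.0], [0.0, -0.0, -1.0]]
wrist_force: [0.0, 0.4, -0.3]
gripper_width: 0.502
gripper_force: 30.0
```

>>> {"op": "play_rows", "data": {"commands": "0 0 -.6 0 0 0;0 0 -.6 0 0 0;0 0 -.4 0 0 0;0 0 -.25 0 0 0;0 0 -.14 0 0 0;0 0 0 0 0 0;0 0 0 0 0 0"}}

```text
time_s: 17.2
tcp_pos: [0.4785, -0.1842, -0.0296]
ee_rot: [[-0.012, -1.0, 0.001], [-1.0, 0.012, -0.0], [0.0, -0.001, -1.0]]
wrist_force: [-0.1, 0.3, -0.8]
gripper_width: 0.497
gripper_force: 30.0
```

>>> {"op": "play_rows", "data": {"commands": "0 0 0 0 0 0;0 0 0 0 0 0;0 0 0 0 0 0;0 0 0 0 0 0;0 0 0 0 0 0;0 0 0 0 0 0", "grip": 80}}

```text
time_s: 17.8
tcp_pos: [0.4778, -0.1843, -0.0299]
ee_rot: [[-0.012, -1.0, 0.0], [-1.0, 0.012, -0.0], [0.0, -0.0, -1.0]]
wrist_force: [0.3, -0.5, 0.1]
gripper_width: 0.893
gripper_force: 0.0
```

>>> {"op": "play_rows", "data": {"commands": "0 0 .6 0 0 0;0 0 .9 0 0 0;0 0 .9 0 0 0;0 0 .7 0 0 0;0 0 0 0 0 0;0 0 0 0 0 0"}}

```text
time_s: 18.4
tcp_pos: [0.4777, -0.1841, 0.0631]
ee_rot: [[-0.013, -1.0, 0.001], [-1.0, 0.013, 0.0], [-0.0, -0.001, -1.0]]
wrist_force: [-0.4, -0.0, -0.3]
gripper_width: 0.922
gripper_force: 0.0
```

```bash
python3 m.py red .042
```

```text
[ 0.4777 -0.1841  0.0631] 0.922 force [-0.4 -0.  -0.3] z 0.0431 [array([ 476.9, -184.9]), array([44.7, 41.2]), np.float64(69.2)]
```

Jar in place. Now the box.

>>> {"op": "play_rows", "data": {"commands": ".496 .819 0 0 0 .09;.496 .819 0 0 0 .09;.496 .819 0 0 0 .09;.496 .819 0 0 0 .09;.496 .819 0 0 0 .09;.496 .819 0 0 0 .09;.496 .819 0 0 0 .09;.496 .819 0 0 0 .09;.496 .819 0 0 0 .09;.496 .819 0 0 0 .09;.496 .819 0 0 0 .09;.496 .819 0 0 0 .09;.496 .819 0 0 0 .09;0 0 0 0 0 0;0 0 0 0 0 0;0 0 0 0 0 0", "grip": 85}}

```text
time_s: 20.05
tcp_pos: [0.6702, 0.1342, 0.0618]
ee_rot: [[0.162, -0.987, -0.003], [-0.987, -0.162, -0.001], [0.001, 0.003, -1.0]]
wrist_force: [-0.3, -0.4, -0.2]
gripper_width: 0.975
gripper_force: 0.0
```

```bash
python3 m.py white .028; ls pics | grep white
```

```text
[0.6702 0.1342 0.0618] 0.975 force [-0.3 -0.4 -0.2] z 0.0292 [array([672. , 134.9]), array([50.8, 50.5]), np.float64(9.2)]
m_white_20.1.png
```

>>> {"op": "play_rows", "data": {"commands": ".04 .02 -.6 0 0 0;0 0 -.8 0 0 0;0 0 -.8 0 0 0;0 0 -.6 0 0 0;0 0 -.32 0 0 0;0 0 0 0 0 0;0 0 0 0 0 0"}}

```text
time_s: 20.8
tcp_pos: [0.6731, 0.1355, -0.0296]
ee_rot: [[0.162, -0.987, 0.001], [-0.987, -0.162, 0.0], [0.0, -0.001, -1.0]]
wrist_force: [0.5, -0.8, -0.4]
gripper_width: 0.974
gripper_force: 0.0
```

>>> {"op": "play_rows", "data": {"commands": "0 0 0 0 0 0;0 0 0 0 0 0;0 0 0 0 0 0;0 0 0 0 0 0;0 0 0 0 0 0;0 0 0 0 0 0;0 0 0 0 0 0", "grip": 30}}

```text
time_s: 21.5
tcp_pos: [0.6725, 0.1358, -0.0304]
ee_rot: [[0.162, -0.987, 0.0], [-0.987, -0.162, -0.0], [0.0, -0.0, -1.0]]
wrist_force: [-0.5, -0.2, 1.5]
gripper_width: 0.577
gripper_force: 30.0
```

>>> {"op": "play_rows", "data": {"commands": "0 0 .6 0 0 0;0 0 .7 0 0 0;0 0 .7 0 0 0;-.209 -.895 0 0 0 -.073;-.209 -.895 0 0 0 -.073;-.209 -.895 0 0 0 -.073;-.209 -.895 0 0 0 -.073;-.209 -.895 0 0 0 -.073;-.209 -.895 0 0 0 -.073;-.209 -.895 0 0 0 -.073;-.209 -.895 0 0 0 -.073;-.209 -.895 0 0 0 -.073;-.209 -.895 0 0 0 -.073;-.209 -.895 0 0 0 -.073;-.209 -.895 0 0 0 -.073;-.209 -.895 0 0 0 -.073;-.209 -.895 0 0 0 -.073;-.209 -.895 0 0 0 -.073;-.209 -.895 0 0 0 -.073;0 0 0 0 0 0"}}

```text
time_s: 23.5
tcp_pos: [0.5709, -0.2966, 0.029]
ee_rot: [[-0.016, -1.0, -0.001], [-1.0, 0.016, -0.0], [0.0, 0.001, -1.0]]
wrist_force: [-0.1, 0.7, -0.0]
gripper_width: 0.572
gripper_force: 30.0
```

>>> {"op": "play_rows", "data": {"commands": "0 0 0 0 0 0;0 0 0 0 0 0"}}

```text
time_s: 23.7
tcp_pos: [0.5722, -0.2932, 0.0293]
ee_rot: [[-0.011, -1.0, -0.0], [-1.0, 0.011, 0.0], [-0.0, 0.0, -1.0]]
wrist_force: [0.4, -0.0, -1.3]
gripper_width: 0.574
gripper_force: 30.0
```

>>> {"op": "play_rows", "data": {"commands": "0 -.02 -.6 0 0 0;0 0 -.6 0 0 0;0 0 -.4 0 0 0;0 0 -.25 0 0 0;0 0 -.12 0 0 0;0 0 0 0 0 0;0 0 0 0 0 0"}}

```text
time_s: 24.4
tcp_pos: [0.5728, -0.2946, -0.029]
ee_rot: [[-0.012, -1.0, 0.001], [-1.0, 0.012, -0.0], [0.0, -0.001, -1.0]]
wrist_force: [-0.1, 1.5, -1.0]
gripper_width: 0.57
gripper_force: 30.0
```

>>> {"op": "play_rows", "data": {"commands": "0 0 0 0 0 0;0 0 0 0 0 0;0 0 0 0 0 0;0 0 0 0 0 0", "grip": 60}}

```text
time_s: 24.8
tcp_pos: [0.5722, -0.2946, -0.0294]
ee_rot: [[-0.012, -1.0, 0.0], [-1.0, 0.012, -0.0], [0.0, -0.0, -1.0]]
wrist_force: [0.2, -0.4, 0.5]
gripper_width: 0.687
gripper_force: 0.0
```

>>> {"op": "play_rows", "data": {"commands": "0 0 .5 0 0 0;0 0 .9 0 0 0;0 0 .9 0 0 0;0 0 .8 0 0 0;0 0 0 0 0 0;0 0 0 0 0 0"}}

```text
time_s: 25.4
tcp_pos: [0.5726, -0.2945, 0.0648]
ee_rot: [[-0.012, -1.0, 0.002], [-1.0, 0.012, -0.0], [0.0, -0.002, -1.0]]
wrist_force: [0.7, -1.0, -0.8]
gripper_width: 0.689
gripper_force: 0.0
```

```bash
python3 m.py white .028
```

```text
[ 0.5726 -0.2945  0.0648] 0.689 force [ 0.7 -1.  -0.8] z 0.0292 [array([ 572. , -295.5]), array([50.9, 50.9]), np.float64(0.2)]
```

>>> {"op": "play_rows", "data": {"commands": "-.373 .859 0 0 0 0;-.373 .859 0 0 0 0;-.373 .859 0 0 0 0;-.373 .859 0 0 0 0;-.373 .859 0 0 0 0;-.373 .859 0 0 0 0;-.373 .859 0 0 0 0;-.373 .859 0 0 0 0;-.373 .859 0 0 0 0;-.373 .859 0 0 0 0;-.373 .859 0 0 0 0;-.373 .859 0 0 0 0;0 0 0 0 0 0;0 0 0 0 0 0;0 0 0 0 0 0", "grip": 75}}

```text
time_s: 26.95
tcp_pos: [0.4378, 0.0143, 0.063]
ee_rot: [[-0.013, -1.0, -0.001], [-1.0, 0.013, -0.0], [0.0, 0.001, -1.0]]
wrist_force: [0.8, -0.3, -0.7]
gripper_width: 0.863
gripper_force: 0.0
```

```bash
python3 m.py yellow .024
```

```text
[0.4378 0.0143 0.063 ] 0.863 force [ 0.8 -0.3 -0.7] z 0.0251 [array([439.3,  14. ]), array([39.7, 38.2]), np.float64(62.0)]
```

>>> {"op": "play_rows", "data": {"commands": ".03 0 -.6 0 0 0;0 0 -.8 0 0 0;0 0 -.8 0 0 0;0 0 -.6 0 0 0;0 0 -.35 0 0 0;0 0 0 0 0 0;0 0 0 0 0 0"}}

```text
time_s: 27.7
tcp_pos: [0.4391, 0.0142, -0.0312]
ee_rot: [[-0.013, -1.0, -0.0], [-1.0, 0.013, -0.0], [0.0, 0.0, -1.0]]
wrist_force: [0.0, -0.6, -0.1]
gripper_width: 0.862
gripper_force: 0.0
```

>>> {"op": "play_rows", "data": {"commands": "0 0 0 0 0 0;0 0 0 0 0 0;0 0 0 0 0 0;0 0 0 0 0 0;0 0 0 0 0 0;0 0 0 0 0 0;0 0 0 0 0 0", "grip": 20}}

```text
time_s: 28.4
tcp_pos: [0.4389, 0.0149, -0.031]
ee_rot: [[-0.012, -1.0, 0.0], [-1.0, 0.012, 0.0], [-0.0, -0.0, -1.0]]
wrist_force: [0.1, -0.5, 1.5]
gripper_width: 0.452
gripper_force: 30.0
```

>>> {"op": "play_rows", "data": {"commands": "0 0 .7 0 0 0;0 0 1 0 0 0;0 0 1 0 0 0;.37 -.86 0 0 0 0;.37 -.86 0 0 0 0;.37 -.86 0 0 0 0;.37 -.86 0 0 0 0;.37 -.86 0 0 0 0;.37 -.86 0 0 0 0;.37 -.86 0 0 0 0;.37 -.86 0 0 0 0;.37 -.86 0 0 0 0;.37 -.86 0 0 0 0;.37 -.86 0 0 0 0;.37 -.86 0 0 0 0;0 0 0 0 0 0;0 0 0 0 0 0;0 0 0 0 0 0"}}

```text
time_s: 30.2
tcp_pos: [0.5712, -0.2941, 0.0494]
ee_rot: [[-0.012, -1.0, -0.001], [-1.0, 0.012, 0.001], [-0.001, 0.001, -1.0]]
wrist_force: [-0.4, 0.6, -0.2]
gripper_width: 0.451
gripper_force: 30.0
```

>>> {"op": "play_rows", "data": {"commands": ".02 -.02 -.6 0 0 0;0 0 -.5 0 0 0;0 0 -.35 0 0 0;0 0 -.2 0 0 0;0 0 -.08 0 0 0;0 0 0 0 0 0;0 0 0 0 0 0"}}

```text
time_s: 30.9
tcp_pos: [0.5731, -0.2956, -0.0014]
ee_rot: [[-0.012, -1.0, 0.001], [-1.0, 0.012, -0.0], [0.0, -0.001, -1.0]]
wrist_force: [0.7, 0.2, -0.3]
gripper_width: 0.452
gripper_force: 30.0
```

>>> {"op": "play_rows", "data": {"commands": "0 0 0 0 0 0;0 0 0 0 0 0;0 0 0 0 0 0;0 0 0 0 0 0", "grip": 60}}

```text
time_s: 31.3
tcp_pos: [0.5727, -0.2955, -0.0018]
ee_rot: [[-0.012, -1.0, 0.0], [-1.0, 0.012, -0.0], [0.0, -0.0, -1.0]]
wrist_force: [0.7, 0.8, -0.7]
gripper_width: 0.672
gripper_force: 0.0
```

>>> {"op": "play_rows", "data": {"commands": "0 0 .5 0 0 0;0 0 .9 0 0 0;0 0 .9 0 0 0;0 0 .2 0 0 0;0 0 0 0 0 0;0 0 0 0 0 0"}}

```text
time_s: 31.9
tcp_pos: [0.5717, -0.295, 0.0717]
ee_rot: [[-0.013, -1.0, -0.002], [-1.0, 0.013, 0.001], [-0.001, 0.002, -1.0]]
wrist_force: [-0.8, 0.7, -0.6]
gripper_width: 0.688
gripper_force: 0.0
```

```bash
python3 m.py yellow .052;python3 m.py white .028
```

```text
[ 0.5717 -0.295   0.0717] 0.688 force [-0.8  0.7 -0.6] z 0.053 [array([ 572.4, -296.5]), array([39.6, 37.9]), np.float64(60.6)]
[ 0.5714 -0.2951  0.0713] 0.691 force [0.2 0.6 0.1] z 0.029 [array([ 572.3, -295.6]), array([50.8, 50.7]), np.float64(89.2)]
```

>>> {"op": "play_rows", "data": {"commands": ".431 .755 0 0 0 .173;.431 .755 0 0 0 .173;.431 .755 0 0 0 .173;.431 .755 0 0 0 .173;.431 .755 0 0 0 .173;.431 .755 0 0 0 .173;.431 .755 0 0 0 .173;0 0 0 0 0 0;0 0 0 0 0 0;0 0 0 0 0 0", "grip": 80}}

```text
time_s: 33.0
tcp_pos: [0.6622, -0.1375, 0.0721]
ee_rot: [[0.168, -0.986, -0.002], [-0.986, -0.168, -0.0], [-0.0, 0.002, -1.0]]
wrist_force: [0.7, -0.2, 0.4]
gripper_width: 0.923
gripper_force: 0.0
```

```bash
python3 m.py white .04
```

```text
[ 0.6622 -0.1375  0.0721] 0.923 force [ 0.7 -0.2  0.4] z 0.0411 [array([ 662.9, -136.6]), array([47.3, 48.3]), np.float64(9.6)]
```

>>> {"op": "play_rows", "data": {"commands": ".03 .02 -.7 0 0 0;0 0 -.9 0 0 0;0 0 -.9 0 0 0;0 0 -.6 0 0 0;0 0 -.35 0 0 0;0 0 0 0 0 0;0 0 0 0 0 0"}}

```text
time_s: 33.75
tcp_pos: [0.6646, -0.1368, -0.0297]
ee_rot: [[0.168, -0.986, 0.001], [-0.986, -0.168, -0.0], [0.001, -0.001, -1.0]]
wrist_force: [0.1, 0.3, 0.3]
gripper_width: 0.915
gripper_force: 0.0
```

>>> {"op": "play_rows", "data": {"commands": "0 0 0 0 0 0;0 0 0 0 0 0;0 0 0 0 0 0;0 0 0 0 0 0;0 0 0 0 0 0;0 0 0 0 0 0;0 0 0 0 0 0", "grip": 25}}

```text
time_s: 34.45
tcp_pos: [0.6638, -0.1363, -0.0304]
ee_rot: [[0.169, -0.986, -0.0], [-0.986, -0.169, -0.0], [0.0, 0.0, -1.0]]
wrist_force: [-0.8, 0.3, 1.8]
gripper_width: 0.543
gripper_force: 30.0
```

The spool is held. Before placing it between the tall fixtures, I'll check the gripper body's clearance from the earlier depth.

```bash
python3 - <<'E'
from station import cams
from h import *
X=np.array([.5637,.0068,.0652]);R=np.array([[-.3,-.954,0],[-.954,.3,0],[0,0,-1]])
i=cams.camera_info("scene");d=np.load("pics/scene3.npy");W=world(i,d);L=(W-X)@R;h=-L[...,2]
for lo in np.arange(.03,.16,.01):
    m=(d>0)&(abs(L[...,0])<.12)&(abs(L[...,1])<.13)&(h>lo)&(h<=lo+.01)
    if m.any():print(round(lo,2),m.sum(),"toolx",np.percentile(L[m][:,0],[1,99]).round(3),"tooly",np.percentile(L[m][:,1],[1,99]).round(3))
s=cams.camera_info("wrist");from station import r
t=r.sense();print("cam in tool",((-s["R"].T@s["t"])-t["tcp_pos"])@t["ee_rot"])
E
```

```text
0.03 13 toolx [-0.01   0.011] tooly [-0.01   0.006]
0.04 73 toolx [-0.011  0.012] tooly [-0.012  0.007]
0.05 66 toolx [-0.012  0.012] tooly [-0.012  0.007]
0.06 76 toolx [-0.011  0.011] tooly [-0.013  0.009]
0.07 86 toolx [-0.011  0.012] tooly [-0.015  0.01 ]
0.08 110 toolx [-0.011  0.011] tooly [-0.017  0.013]
0.09 50 toolx [-0.011  0.006] tooly [-0.019  0.015]
0.1 40 toolx [-0.035  0.036] tooly [-0.088  0.082]
0.11 389 toolx [-0.038  0.032] tooly [-0.089  0.083]
0.12 659 toolx [-0.038  0.034] tooly [-0.089  0.083]
0.13 532 toolx [-0.037  0.035] tooly [-0.095  0.088]
0.14 748 toolx [-0.037  0.033] tooly [-0.097  0.09 ]
0.15 1156 toolx [-0.036  0.035] tooly [-0.096  0.091]
cam in tool [ 7.80726822e-02  7.03878031e-06 -2.01850918e-01]
```

The body starts about 70 mm above the tips, so it clears the 58 mm stand. Carry on.

>>> {"op": "play_rows", "data": {"commands": "0 0 .9 0 0 0;0 0 1 0 0 0;0 0 1 0 0 0;-.448 .858 0 0 0 0;-.448 .858 0 0 0 0;-.448 .858 0 0 0 0;-.448 .858 0 0 0 0;-.448 .858 0 0 0 0;-.448 .858 0 0 0 0;-.448 .858 0 0 0 0;-.448 .858 0 0 0 0;-.448 .858 0 0 0 0;-.448 .858 0 0 0 0;-.448 .858 0 0 0 0;-.448 .858 0 0 0 0;-.448 .858 0 0 0 0;-.448 .858 0 0 0 0;-.448 .858 0 0 0 0;-.448 .858 0 0 0 0;0 0 0 0 0 0"}}

```text
time_s: 36.45
tcp_pos: [0.4479, 0.2781, 0.0562]
ee_rot: [[0.172, -0.985, 0.0], [-0.985, -0.172, 0.001], [-0.001, -0.0, -1.0]]
wrist_force: [0.3, 0.8, -1.1]
gripper_width: 0.544
gripper_force: 30.0
```

>>> {"op": "play_rows", "data": {"commands": "0 0 0 0 0 0;0 0 0 0 0 0"}}

```text
time_s: 36.65
tcp_pos: [0.4488, 0.2748, 0.0561]
ee_rot: [[0.168, -0.986, -0.001], [-0.986, -0.168, -0.001], [0.001, 0.001, -1.0]]
wrist_force: [0.3, 0.2, -1.7]
gripper_width: 0.541
gripper_force: 30.0
```

```bash
python3 - <<'E'
from station import cams
from h import *
i=cams.camera_info("wrist");p,d=cams.capture("wrist");cv2.imwrite("pics/w7.png",p)
i=cams.camera_info("top");W=world(i,np.load("pics/top0.npy"));z=W[...,2]
p=cv2.imread("pics/top0.png");hsv=cv2.cvtColor(p,cv2.COLOR_BGR2HSV);H,S,V=[hsv[...,k].astype(int) for k in range(3)]
m=np.zeros((480,640),bool);m[275:325,100:150]=1
print("wool",rect(i,m&(H<30)&(S>120)&(V>120),.047))
u=np.array([.168,-.986])
print("stand hand",onplane(i,[(x/3+95-1/3,y/3+235-1/3) for x,y in[(325,97),(402,84),(412,178),(338,190)]],.04).mean(0))
E
```

```text
wool ((433.5941467285156, 354.81793212890625), (47.97793960571289, 47.78416442871094), 65.7134017944336)
stand hand [0.4633764  0.18577469 0.04      ]
```

View pics/w7.png

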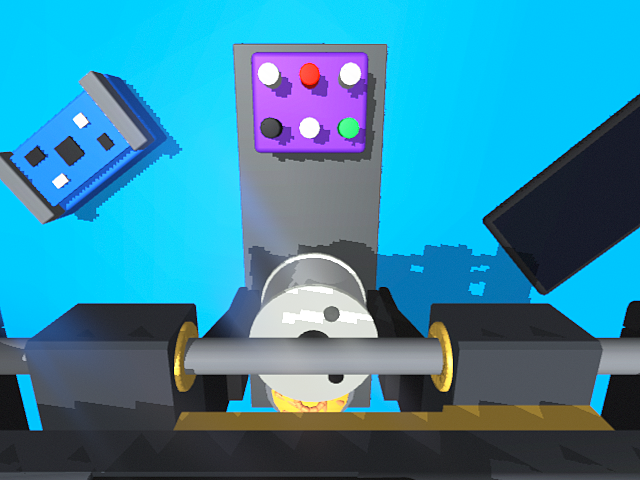

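The wrist view shows the strip's right end at row 44 between columns 234 and 387, with the spool held upright over the strip's middle.

```bash
python3 - <<'E'
from station import cams
from h import *
i=cams.camera_info("wrist");P=onplane(i,[(234,44),(387,44),(380,240),(242,240)],.003)[:,:2]*1000;print(P)
v=P[0]-P[1];v/=np.hypot(*v);y=np.array([-v[1],v[0]]);print(np.degrees(np.arctan2(v[1],v[0])),np.hypot(*(P[0]-P[1])),(P[0]+P[1])/2+125*y)
E
```

```text
[[514.58101875 159.47415094]
 [426.92700437 144.64080466]
 [405.65990402 261.06950277]
 [496.20313193 276.30028197]]
9.604943618078389 88.90024970818409 [449.89728403 275.30518333]
```

>>> {"op": "play_rows", "data": {"commands": ".02 .02 -.7 0 0 0;0 0 -.8 0 0 0;0 0 -.6 0 0 0;0 0 -.4 0 0 0;0 0 -.2 0 0 0;0 0 -.07 0 0 0;0 0 0 0 0 0;0 0 0 0 0 0"}}

```text
time_s: 37.5
tcp_pos: [0.4501, 0.2766, -0.0259]
ee_rot: [[0.169, -0.986, 0.001], [-0.986, -0.169, 0.001], [-0.001, -0.001, -1.0]]
wrist_force: [-0.2, 0.2, -2.5]
gripper_width: 0.546
gripper_force: 30.0
```

>>> {"op": "play_rows", "data": {"commands": "0 0 0 0 0 0;0 0 0 0 0 0;0 0 0 0 0 0;0 0 0 0 0 0;0 0 0 0 0 0", "grip": 75}}

```text
time_s: 38.0
tcp_pos: [0.4496, 0.2763, -0.0265]
ee_rot: [[0.169, -0.986, 0.0], [-0.986, -0.169, 0.0], [-0.0, -0.0, -1.0]]
wrist_force: [-0.2, -0.1, 0.0]
gripper_width: 0.84
gripper_force: 0.0
```

>>> {"op": "play_rows", "data": {"commands": "0 0 .5 0 0 0;0 0 .9 0 0 0;0 0 .9 0 0 0;0 0 .9 0 0 0;0 0 0 0 0 0;0 0 0 0 0 0"}}

```text
time_s: 38.6
tcp_pos: [0.4495, 0.2763, 0.0698]
ee_rot: [[0.168, -0.986, 0.001], [-0.986, -0.168, 0.001], [-0.001, -0.001, -1.0]]
wrist_force: [-0.4, -0.1, -1.7]
gripper_width: 0.861
gripper_force: 0.0
```

```bash
python3 m.py white .043
```

```text
[0.4495 0.2763 0.0698] 0.861 force [-0.4 -0.1 -1.7] z 0.0442 [array([449.8, 276.3]), array([47.5, 48. ]), np.float64(9.6)]
```

>>> {"op": "play_rows", "data": {"commands": "0 0 1 0 0 0;0 0 1 0 0 0;0 0 1 0 0 0;-.3 .5 1 0 0 0;-.3 .5 0 0 0 0;-.3 .5 0 0 0 0;-.3 .5 0 0 0 0;-.3 .5 0 0 0 0;0 0 0 0 0 0;0 0 0 0 0 0"}}

```text
time_s: 39.65
tcp_pos: [0.404, 0.3507, 0.188]
ee_rot: [[0.169, -0.986, -0.002], [-0.986, -0.169, -0.002], [0.002, 0.002, -1.0]]
wrist_force: [-0.3, 0.9, 0.5]
gripper_width: 0.858
gripper_force: 0.0
```

```bash
python3 - <<'E'
from station import cams
from h import *
p,d=cams.capture("top");cv2.imwrite("pics/top9.png",p)
i=cams.camera_info("top")
hsv=cv2.cvtColor(p,cv2.COLOR_BGR2HSV);H,S,V=[hsv[...,k].astype(int) for k in range(3)]
def f(n,u,v,s,mask,z):
    m=np.zeros((480,640),bool); m[v-s:v+s,u-s:u+s]=True
    print(n,[np.round(x,1) for x in rect(i,m&mask,z)])
p0=cv2.imread("pics/top0.png")
for n,u,v in(("pot",271,207),("loupe",367,208)):print(n,np.abs(p[v-10:v+10,u-10:u+10].astype(int)-p0[v-10:v+10,u-10:u+10]).mean())
E
```

```text
pot 0.7675
loupe 0.7641666666666667
```

View pics/top9.png

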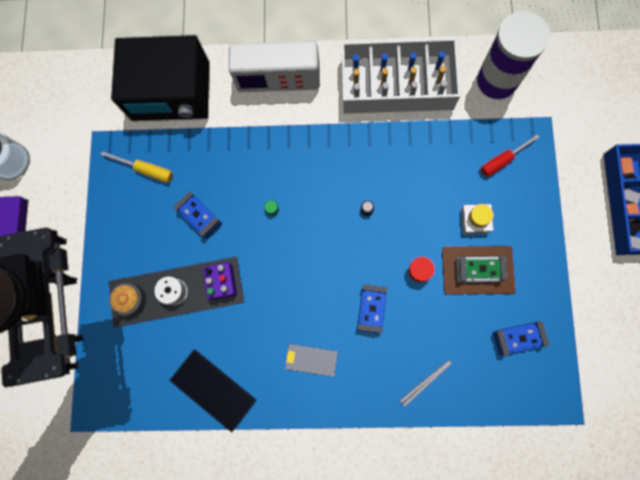

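The final view shows the holder at (482,269) centred on the plate, jar (422,270), box and tin (480,217), and spool (171,291) midway between the fixtures. The pot and loupe have not moved, so I'm handing in.

```bash
python3 -c "
from station import r
print(r.finish_job())"
```

```text
the job is handed in; nothing more can be done
None
```

The bench is set out as asked and handed in at about 40 s of the 128 s: every item was measured within about 2 mm of its intended spot, and the pot and loupe were not moved.

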